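# Hang the parts caddy on the bench lift

### The arm

A 6-joint arm with a two-finger parallel gripper is mounted at the origin on the work surface; the furniture and walls round the work are solid. World frame = base frame: x ahead of the robot, y to its left, z up, the work surface at z = 0. Lengths are in m, angles in rad, forces in N, time in s.
With the tool pointing down it reaches from about 0.375 to 0.975 m from the base axis. Payload 3.8 kg.
Tool frame: the origin (TCP) lies on the centre line of the jaws, within the pads' length; the fingertips stand env.tcp_to_tips ahead of it and the grasp point (between the pads) lies 5 mm behind it (env.tcp_to_tips is the distance from the TCP to the fingertips, in m); y points along the fingers, x is the direction in which the jaws open and shut, and the axes are right-handed (so a half turn about y gives the same grasp; the last joint's range is limited). The gripper opens to 88 mm and grips with 3 to 60 N. Pads are 18 mm wide; open, the fingers measure 123 mm over their backs; the gripper's body (75 mm by 187 mm) begins 45 mm behind the grasp point.
Start: joints at [1.253, 0.264, 1.604, -0, 1.274, -0.037], TCP at [0.187, 0.649, 0.253] pointing down, gripper open.
Joint ranges: [-2.63, 2.63], [-0.94, 2.18], [0.31, 2.57], [-1.31, 4.45], [0, 2.66], [-2.55, 2.55]. Speed limits (rad/s): [2.57, 2.57, 3.14, 3.14, 3.14, 3.14].

### API

Orientations are given as a unit quaternion [x, y, z, w].
In Python, from workcell import env gives the robot as it stands. The module is installed in compiled form; this text tells all that it offers.
- The arm moves only by the tool play_rows, never from a script. Its argument "rows" is text: rows parted by semicolons, each of 4 numbers parted by spaces: the shift along the tool's x, y, z in m, then the turn about the tool's y in rad. A call has 1 to 8 rows; each row shifts and turns the commanded pose from where the row before left it, along the tool's axes as they then stand; what a row does not reach is not made up. A row lasts 1/8 s, in which the tool goes at most 62.5 mm and 10.7 degrees, less where a joint would pass 70% of its speed; a pose out of reach is approached as far as the arm can. A call is refused whole if a number of a shift passes 0.0625 or a number of a turn 0.188, either way. A call with a gripper value outside its range is refused whole. "claw" is the finger opening in m, from 0 to 0.0881, set as the call begins (left out, the last holds). The fingers move at their own pace and stop on an object; "force" is the grip in N (left out, the last holds). Time passes only in rows, so rows that do not move let the fingers close. It gives the time, the measured TCP pose, the force and the opening at its end, in the units of the state.
- env.read_state(): the state, without advancing time (a new reading comes with each control period).
- env.get_image(name): name is "side" or "top"; returns the picture (400x640x3 uint8, red, green, blue); there is no depth.
- env.get_calibration(name): a dict with "mtx" (3x3 intrinsics, pixels), "eye" and "orientation" of the camera in the world. Camera axes: x right, y down, z forward; pixel columns grow to the right and rows downward; lengths in m; the calibration is good to about 2 mm. A picture is of the moment at which its call begins. get_calibration takes no time and is no camera call.
- env.close_job(): hands the job in, once; it reports no verdict.
The state is a dict: "t": time; "qpos": joint angles; "dq": joint speeds; "tau": joint torques, N m; "tcp_pos": TCP position; "eef_rot": TCP orientation; "force": force on the tool from outside, world axes, zero at the start; "torque": the same for the moment, N m; "gripper_width": finger opening in m.
Only numpy, scipy, OpenCV 4.12 (cv2) and the standard library are available. Lean on these libraries where they do the work, as an engineer would, in place of code of your own. Each camera call takes 0.05 s, during which the arm holds its last target.

### The job

Push the small parts caddy along the bench until its arched handle is over the hook of the bench lift. Then push the lift's ball handle over to its stop, so that the hook rises, catches the handle and leaves the caddy hanging level and still, well clear of the bench, with the cork block still in it. Leave the other loose things (tape roll, spring clamp, red pliers) where they lie.

Things in the scene. Friction and masses are not known exactly. Their poses are not given: they have to be found in the camera images.
- caddy: Open grey sheet-metal tray, 90 (x) by 100 mm (y), walls 35 mm high, 4 mm thick, about 0.2 kg, standing on the bench. Origin: centre of its underside, z up. A rigid handle of 9 mm round bar stands over its middle in the x-z plane: uprights at x = -48 and +48 mm, arched between them to 160 mm up. Its +y side faces the lift; the hook passes under the arch along the caddy's y.
- bail_top (a point): Centre of the round bar at the top of the caddy's handle, above the middle of the caddy; the bar's underside is 4.5 mm lower there, and 7 mm lower still 22 mm to either side.
- lift_stand: Fixed stand of the bench lift: 70 mm (x) by 100 mm (y) base plate and an upright fork 175 mm high; origin at the centre of the base's underside. A beam 14 mm wide rocks in the fork on a shaft 158 mm above the bench that runs along x. Its hook points to the stand's -y.
- lift_beam (a joint): Angle of the lift's beam: 0 = hook fully down; 0.64 rad = the stop, hook up. The shaft is stiff: the beam stays where it is left, also with the caddy on it. Pushing the ball of the handle level toward the stand's +y takes about 12 N. Starts with the hook down (0 to 0.05).
- hook_seat (a point): Where the handle's bar comes to lie in the upturned hook of 12 mm bar. Hook down: 123 mm from the shaft along the stand's -y, 117 mm above the bench; the hook's tip is 22 mm farther out, top 128 mm up, so the standing caddy's handle passes over it. It meets the handle at 0.33 rad and lifts it 38 mm. It catches a handle within 10 mm of the seat along the stand's y, 25 mm along x.
- handle_ball (a point): Centre of the black ball, 32 mm across, free to roll about its pin, on the lift's 120 mm handle, which swings about the shaft in a plane 75 mm to the stand's -x side of the beam. Hook down: it leans far to the stand's -y, the ball 104 mm to the -y side of the shaft and 60 mm above it. At the stop: 48 mm to the -y side, 110 mm above. Pushed at its -y side toward +y (well below its top) it rises on its arc.
- cork_mid (a point): Centre of the cork sanding block, 36 x 70 x 26 mm, lying loose in the caddy.
- red_pliers: Red-handled pliers, 147 mm long, 12 mm high, lying on the bench: leave.
- tape_roll: Roll of masking tape, 102 mm across, 25 mm high, lying flat: leave.
- spring_clamp: Black spring clamp, 95 mm long, 16 mm high, lying on the bench: leave.
Mind the look-alikes: they are no part of the job. There is more than one size of the lift_stand; the job needs the larger.

How it is judged:
By the outcome, as a careful person would: the job done as asked, in the order asked, and still so for the second after the job is handed in, with the robot touching nothing.
It also fails if it takes over 46 s, if anything falls off the work surface, if the arm or the gripper's body presses on something with over 40 N, if the wrist force passes 120 N, or if a joint passes its speed limit or range.

## Working session

There is one attempt and no reset: what is moved stays moved. The work goes in short steps, Python scripts to look and compute and a tool call to move; the robot and the scene stay as the last step left them, time stands still between calls to the robot, and variables do not carry over. Pictures are saved under pics/ and viewed, and the job is handed in when it is done.

Besides the shell and the picture viewer there is one more tool, called after ">>>" by a JSON object that holds its "api" and its "payload", one argument or row to a line. play_rows: Moves the arm, as the interface text tells. Its arguments: {"type":"object","properties":{"rows":{"type":"string"},"claw":{"type":"number"},"force":{"type":"number"}},"required":["rows"]}

```bash
mkdir -p pics; python3 - <<'E'
from workcell import env
import cv2
s=env.read_state()
for k,v in s.items(): print(k,v)
print(env.tcp_to_tips)
for n in ("top","side"):
    im=env.get_image(n); cv2.imwrite(f"pics/{n}0.png",im[:,:,::-1]); print(n,env.get_calibration(n))
E
```

```text
t 0.0
qpos [ 1.25308599e+00  2.64748303e-01  1.60534332e+00 -6.59771173e-06
  1.27370734e+00 -3.69160319e-02]
dq [-0.00182305 -0.00093381 -0.00142162 -0.000643    0.00328581 -0.00113502]
tau [ 2.07367343e-04 -5.02096796e+01 -3.56881607e+01  7.27285375e-02
  2.90433678e-02 -1.61064982e-04]
tcp_pos [0.18685987 0.64792271 0.25140781]
eef_rot [ 0.56549515  0.42447341 -0.4257513  -0.56460021]
force [ 0.46601418  0.30736467 -0.81819255]
torque [ 0.0161069   0.01981602 -0.05533702]
gripper_width 0.08839890003333532
0.014
top {'mtx': array([[375.56972206,   0.        , 321.39198982],
       [  0.        , 375.56972206, 196.30363512],
       [  0.        ,   0.        ,   1.        ]]), 'eye': array([0.30240446, 0.02384285, 1.05224919]), 'orientation': array([-0.69573008,  0.71199295, -0.06577788,  0.06854896])}
side {'mtx': array([[493.61492616,   0.        , 320.44231477],
       [  0.        , 493.61492616, 199.00787253],
       [  0.        ,   0.        ,   1.        ]]), 'eye': array([ 0.01656308, -0.76933759,  0.77451994]), 'orientation': array([ 0.84862854, -0.23587471,  0.12090256, -0.45779394])}
```

View pics/top0.png

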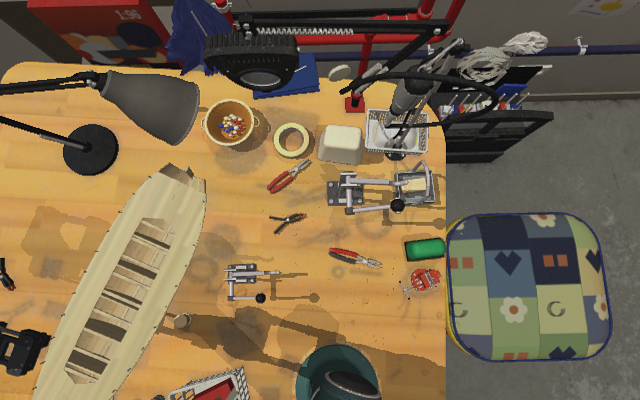

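View pics/side0.png

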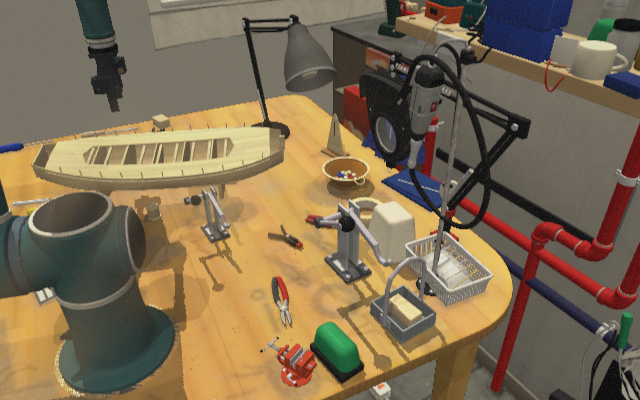

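```bash
cat > h.py <<'E'
from workcell import env
import numpy as np, cv2
from scipy.spatial.transform import Rotation as R
def cal(n):
    c=env.get_calibration(n); return c['mtx'],c['eye'],R.from_quat(c['orientation']).as_matrix()
def ray(n,u,v,z):
    K,e,M=cal(n); d=M@np.linalg.inv(K)@[u,v,1]; return e+d*(z-e[2])/d[2]
def proj(n,p):
    K,e,M=cal(n); q=K@(M.T@(np.asarray(p)-e)); return q[:2]/q[2]
def tri(a,b):
    A=[];B=[]
    for n,uv in (("top",a),("side",b)):
        K,e,M=cal(n); d=M@np.linalg.inv(K)@[*uv,1]; d/=np.linalg.norm(d)
        P=np.eye(3)-np.outer(d,d); A.append(P);B.append(P@e)
    x,r,_,_=np.linalg.lstsq(np.vstack(A),np.hstack(B),rcond=None); return x,np.sqrt(r)
E
python3 - <<'E'
from h import *
s=env.read_state()
print(R.from_quat(s['eef_rot']).as_matrix().round(3))
for n in("top","side"): print(n,cal(n)[2].round(3),proj(n,s['tcp_pos']))
E
```

```text
[[ 0.277 -0.001 -0.961]
 [ 0.961 -0.002  0.277]
 [-0.002 -1.     0.   ]]
top [[-0.023 -0.982  0.189]
 [-1.     0.023  0.002]
 [-0.006 -0.189 -0.982]] [ 18.91723313 333.34472639]
side [[ 0.859 -0.29   0.421]
 [-0.511 -0.47   0.72 ]
 [-0.011 -0.834 -0.552]] [115.82888494  99.36885055]
```

```bash
python3 - <<'E'
import cv2
a=cv2.imread('pics/top0.png')[150:280,220:450]; cv2.imwrite('pics/top0c.png',cv2.resize(a,None,fx=3.4,fy=3.4,interpolation=cv2.INTER_CUBIC))
a=cv2.imread('pics/side0.png')[180:360,260:500]; cv2.imwrite('pics/side0c.png',cv2.resize(a,None,fx=3.3,fy=3.3,interpolation=cv2.INTER_CUBIC))
E
```

```text
(no output)
```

View pics/top0c.png

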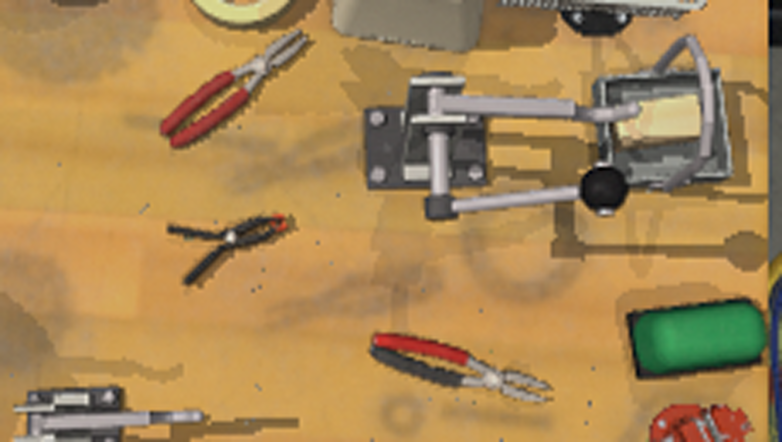

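View pics/side0c.png

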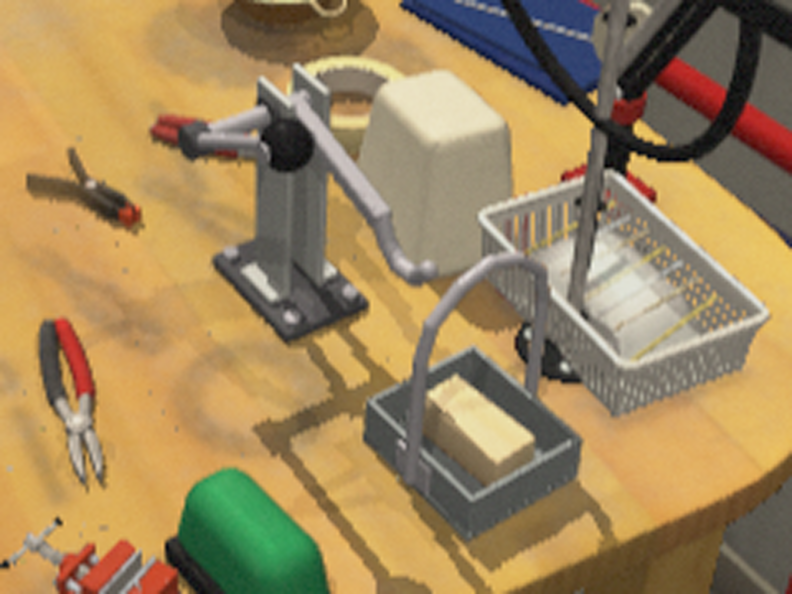

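```bash
python3 - <<'E'
from h import *
T=lambda x,y:(220+(x+.5)/3.4-.5,150+(y+.5)/3.4-.5)
S=lambda x,y:(260+(x+.5)/3.3-.5,180+(y+.5)/3.3-.5)
print("base")
for p in[(367,108),(487,107),(369,189),(487,185)]: print(ray("top",*T(*p),.008))
print("base side")
for p in[(214,262),(290,340),(368,300)]: print(ray("side",*S(*p),.004))
print("caddy rim top")
for p in[(595,80),(718,70),(733,178),(600,185)]: print(ray("top",*T(*p),.035))
print("caddy rim side")
for p in[(474,348),(580,438),(470,500),(366,403)]: print(ray("side",*S(*p),.035))
print("ball",tri(T(604,188),S(287,142)))
print("hooktip",tri(T(633,109),S(432,270)))
print("bail upright tops? top", ray("top",*T(706,110),.16))
print("bail apex side", ray("side",*S(497,260),.16))
print("base uprights top", ray("top",*T(665,188),.035), ray("top",*T(655,70),.035))
for p in [(1,0),(0,1)]: pass
E
```

```text
base
[0.54638221 0.00702014 0.008     ]
[ 0.54483274 -0.09361649  0.008     ]
[0.47746345 0.00712953 0.008     ]
[ 0.47852088 -0.09073724  0.008     ]
base side
[0.48019211 0.00766953 0.004     ]
[ 0.48230172 -0.0891008   0.004     ]
[ 0.55131767 -0.0837406   0.004     ]
caddy rim top
[ 0.55915147 -0.18004145  0.035     ]
[ 0.56517178 -0.28134662  0.035     ]
[ 0.47501871 -0.28645772  0.035     ]
[ 0.4718197  -0.17888822  0.035     ]
caddy rim side
[ 0.56139087 -0.18495149  0.035     ]
[ 0.56680751 -0.28032461  0.035     ]
[ 0.47907368 -0.28401314  0.035     ]
[ 0.47282659 -0.18867991  0.035     ]
ball (array([ 0.43872666, -0.14415446,  0.22224276]), array([0.00023452]))
hooktip (array([ 0.51467322, -0.18948757,  0.12512539]), array([0.00176384]))
bail upright tops? top [ 0.50359264 -0.23298643  0.16      ]
bail apex side [ 0.52649212 -0.23332931  0.16      ]
base uprights top [ 0.46813475 -0.23108266  0.035     ] [ 0.56641799 -0.22973107  0.035     ]
```

```bash
python3 - <<'E'
from h import *
print("lamp near edge", tri((185,143),(310,88)), tri((160,105),(312,65)))
print("boat prow", tri((190,172),(283,140)),"boat near stern?", tri((60,390),(40,160)))
print("post base",ray("top",395,155,.01),ray("side",428,288,.01))
print("drill", tri((408,95),(428,90)), tri((395,135),(441,205)))
print("green",ray("top",407,247,.05),ray("top",443,250,.05))
print("white box",ray("top",320,155,.1),ray("top",360,160,.1))
K,e,M=cal("top"); print("tape",ray("top",293,141,.02))
E
python3 - <<'E'
import cv2
a=cv2.imread('pics/top0.png')[20:220,300:480]; cv2.imwrite('pics/topd.png',cv2.resize(a,None,fx=3,fy=3,interpolation=cv2.INTER_CUBIC))
E
```

```text
lamp near edge (array([0.58607841, 0.29577623, 0.31208614]), array([0.03330125])) (array([0.63740245, 0.34062642, 0.35269507]), array([0.01019474]))
boat prow (array([0.54703958, 0.34620313, 0.15735327]), array([0.00546244])) boat near stern? (array([-0.00608395,  0.66477643,  0.10190212]), array([0.05775593]))
post base [ 0.6193934  -0.18927391  0.01      ] [ 0.62033157 -0.20061145  0.01      ]
drill (array([ 0.60452545, -0.13505624,  0.44307764]), array([0.01290276])) (array([ 0.63172208, -0.16560817,  0.19793417]), array([0.03012763]))
green [ 0.3535599  -0.19771967  0.05      ] [ 0.34353963 -0.29208033  0.05      ]
white box [0.59684291 0.02667941 0.1       ] [ 0.58060182 -0.07816927  0.1       ]
tape [0.66544699 0.10379784 0.02      ]
```

View pics/topd.png

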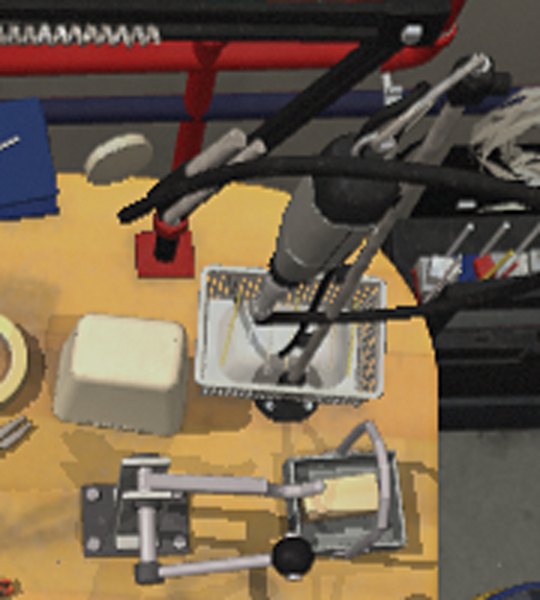

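```bash
python3 - <<'E'
import cv2
from h import *
a=cv2.imread('pics/side0.png')[0:130,40:180]; cv2.imwrite('pics/grip.png',cv2.resize(a,None,fx=4.5,fy=4.5,interpolation=cv2.INTER_CUBIC))
p=env.read_state()['tcp_pos']
for dz in(-.014,0,.05,.1,.15,.2,.25): print(dz,(proj("side",p+[0,0,dz])-[40,0])*4.5)
print(tri((387,125),(415,145)))
E
```

```text
-0.014 [346.59271157 468.33544409]
0 [341.22998223 447.15982748]
0.05 [321.57765104 369.55937369]
0.1 [301.10745267 288.72943719]
0.15 [279.76724666 204.46413274]
0.2 [257.50036421 116.53969437]
0.25 [234.24510576  24.71249119]
(array([ 0.59864504, -0.11847193,  0.32657862]), array([0.01714174]))
```

View pics/grip.png

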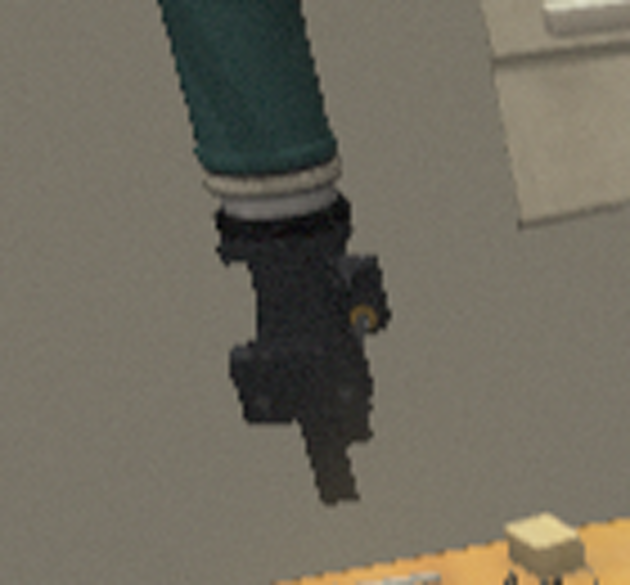

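>>> {"api": "play_rows", "payload": {
  "rows": "0 -0.012 0 0.184;0 -0.012 0 0.184;0 -0.012 0 0.184;0 -0.012 0 0.184;0 -0.012 0 0.184;0 -0.012 0 0.184;0 -0.012 0 0.184;0 0 0 0",
  "claw": 0.03
}}

```text
t: 1.1
tcp_pos: [0.1872, 0.6489, 0.3375]
eef_rot: [-0.707, -0.002, 0.001, 0.708]
force: [0.2, 0.4, 1.2]
gripper_width: 0.0303
```

>>> {"api": "play_rows", "payload": {
  "rows": "0.024 0 -0.045 0;0.024 0 -0.045 0;0.024 0 -0.045 0;0.024 0 -0.045 0;0.024 0 -0.045 0;0.024 0 -0.045 0;0.024 0 -0.045 0;0.024 0 -0.045 0"
}}

```text
t: 2.1
tcp_pos: [0.3799, 0.2872, 0.3358]
eef_rot: [0.707, 0.002, -0.002, -0.707]
force: [0.1, 0.0, 0.2]
gripper_width: 0.03
```

>>> {"api": "play_rows", "payload": {
  "rows": "0.008 0 -0.045 0;0.008 0 -0.045 0;0.006 0 -0.045 0;0.006 0 -0.045 0;0.004 0 -0.045 0;0.004 0 -0.045 0;0 0 -0.045 0;0 0 -0.045 0"
}}

```text
t: 3.1
tcp_pos: [0.4159, -0.0723, 0.3358]
eef_rot: [-0.707, -0.002, 0.002, 0.707]
force: [0.1, -0.6, 0.0]
gripper_width: 0.0299
```

>>> {"api": "play_rows", "payload": {
  "rows": "0 0 -0.045 0;0 0 -0.045 0;0 0 -0.045 0;0 0 -0.045 0;0 0 -0.035 0;0 0 -0.02 0;0 0 0 0"
}}

```text
t: 3.98
tcp_pos: [0.4167, -0.3064, 0.3359]
eef_rot: [-0.707, -0.0, 0.001, 0.708]
force: [0.4, 0.6, 0.5]
gripper_width: 0.0304
```

>>> {"api": "play_rows", "payload": {
  "rows": "0 0.05 -0.005 0;0 0.05 0 0;0 0.05 0 0;0.02 0.02 0 0;0.035 0 0 0;0.036 0 0 0;0 0 0 0"
}}

```text
t: 4.85
tcp_pos: [0.5102, -0.3091, 0.1669]
eef_rot: [-0.707, -0.002, 0.002, 0.707]
force: [-0.5, 0.4, 0.6]
gripper_width: 0.0299
```

```bash
cat > snap.py <<'E'
import sys
from h import *
k=sys.argv[1]
for n,(x0,x1,y0,y1),f in(("top",(330,450,140,300),4),("side",(300,500,180,360),4)):
    im=env.get_image(n)[:,:,::-1]; cv2.imwrite(f"pics/{n}{k}.png",im)
    cv2.imwrite(f"pics/{n}{k}c.png",cv2.resize(im[y0:y1,x0:x1],None,fx=3.3,fy=3.3,interpolation=cv2.INTER_CUBIC))
s=env.read_state(); print(s['t'],s['tcp_pos'],s['force'])
E
python3 snap.py 1
```

```text
4.95 [ 0.50789111 -0.30930818  0.16651101] [ 0.29170669 -0.66235164  0.39938583]
```

View pics/top1.png

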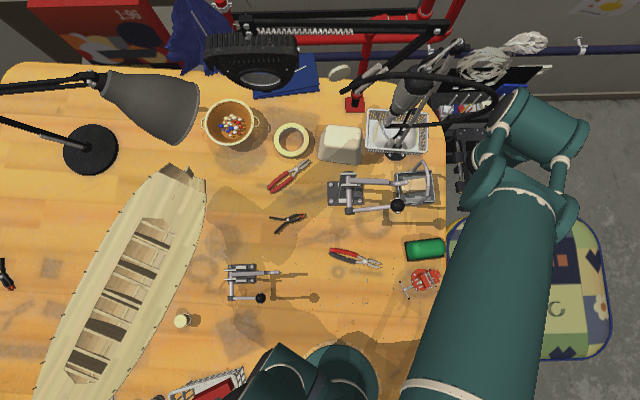

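View pics/side1c.png

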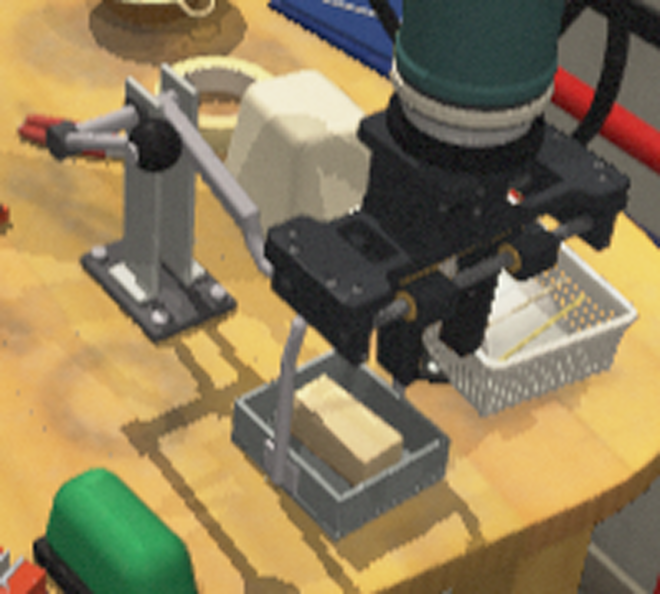

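>>> {"api": "play_rows", "payload": {
  "rows": "0 0.04 -0.002 0;0 0.04 0 0;0 0.03 0 0;0 0.02 0 0;0 0.01 0 0;0 0 0 0"
}}

```text
t: 5.7
tcp_pos: [0.5078, -0.3127, 0.0267]
eef_rot: [-0.707, -0.001, 0.001, 0.707]
force: [-0.2, -0.1, -0.4]
gripper_width: 0.0299
```

```bash
python3 snap.py 2
```

```text
5.8 [ 0.50880803 -0.31336862  0.02790615] [-0.19909571  0.08571909  0.40829746]
```

View pics/side2c.png

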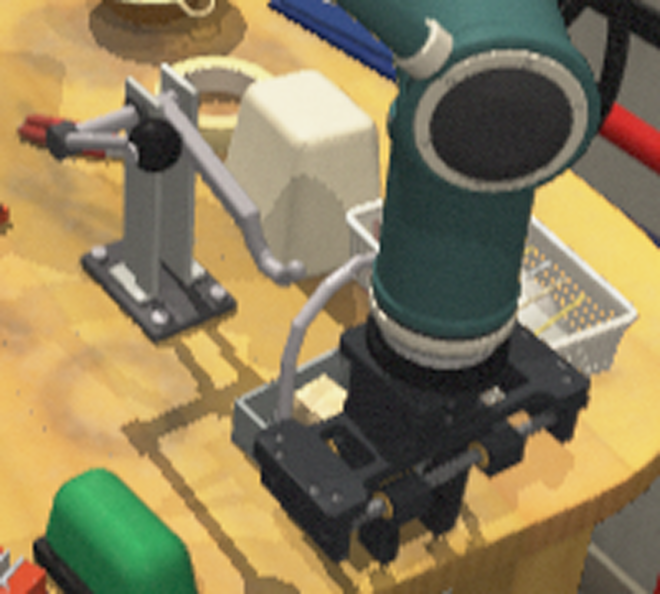

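>>> {"api": "play_rows", "payload": {
  "rows": "0 0 0.008 0;0 0 0.008 0;0 0 0.008 0;0 0 0.009 0;0 0 0.009 0;0 0 0.008 0;0 0 0.006 0;0 0 0 0"
}}

```text
t: 6.8
tcp_pos: [0.5074, -0.2558, 0.0264]
eef_rot: [-0.707, -0.001, 0.001, 0.707]
force: [0.7, -0.6, -0.3]
gripper_width: 0.0301
```

```bash
python3 snap.py 3
```

```text
6.9 [ 0.50725451 -0.25613061  0.02613964] [ 0.73112824  0.05140427 -0.14771157]
```

View pics/side3c.png

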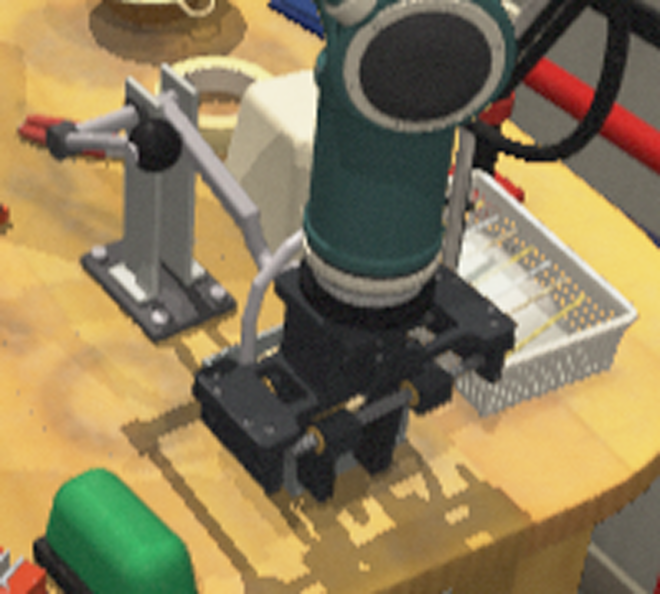

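View pics/top3c.png

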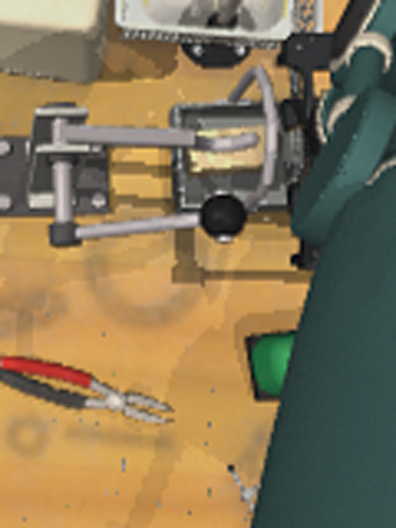

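```bash
python3 - <<'E'
from h import *
T=lambda x,y:(330+(x+.5)/3.3-.5,140+(y+.5)/3.3-.5)
for p in[(270,140),(270,160)]: print("bail",ray("top",*T(*p),.16))
for p in[(175,107),(178,210)]: print("front rim",ray("top",*T(*p),.035))
print("body end",ray("top",*T(300,35),.09),ray("top",*T(300,35),.17))
print("bodyside", ray("side",300+515/3.3,180+325/3.3,.12))
print("post",ray("side",300+455/3.3,180+260/3.3,.1), proj("side",[.62,-.195,0]),proj("side",[.62,-.195,.3]),proj("top",[.62,-.195,0]),proj("top",[.62,-.195,.3]))
E
python3 - <<'E'
import cv2
a=cv2.imread('pics/top3.png')[110:220,360:450]; cv2.imwrite('pics/t3.png',cv2.resize(a,None,fx=5.4,fy=5.4,interpolation=cv2.INTER_CUBIC))
E
```

```text
bail [ 0.50432392 -0.19454089  0.16      ]
bail [ 0.48926137 -0.1935185   0.16      ]
front rim [ 0.56311612 -0.14689399  0.035     ]
front rim [ 0.47477384 -0.14467372  0.035     ]
body end [ 0.606548   -0.24178659  0.09      ] [ 0.58126195 -0.21970254  0.17      ]
bodyside [ 0.59679447 -0.29051151  0.12      ]
post [ 0.62456634 -0.21184591  0.1       ] [425.70213985 289.85008763] [442.72957278 173.13604569] [396.31494571 155.7742748 ] [423.10157639 114.13946459]
```

View pics/t3.png

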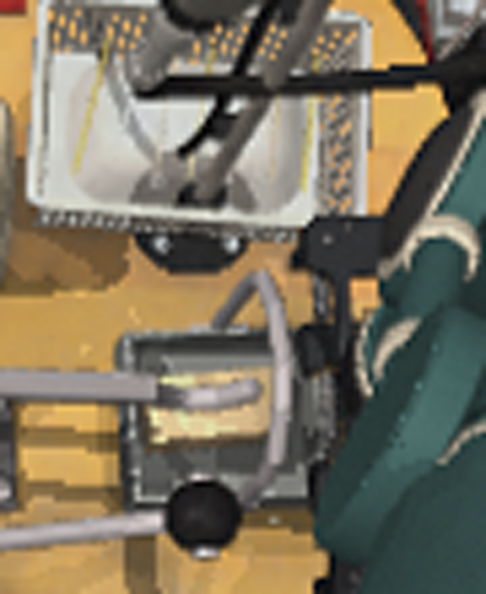

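```bash
python3 - <<'E'
from h import *
print(tri((360+300/5.4,110+233/5.4),(260+619/3.3,180+365/3.3)))
print(tri((360+32/5.4,110+205/5.4),(260+484/3.3,180+215/3.3)))
print(ray("side",260+614/3.3,180+414/3.3,0))
E
```

```text
(array([ 0.6221233 , -0.2458793 ,  0.03567395]), array([0.00991404]))
(array([ 0.6306932 , -0.10228728,  0.05717678]), array([0.00517121]))
[ 6.25701159e-01 -2.53865711e-01  1.11022302e-16]
```

>>> {"api": "play_rows", "payload": {
  "rows": "0 0 0.006 0;0 0 0.007 0;0 0 0.007 0;0 0 0.006 0;0 0 0.004 0;0 0 0 0"
}}

```text
t: 7.65
tcp_pos: [0.5078, -0.2263, 0.0268]
eef_rot: [-0.707, -0.001, 0.001, 0.707]
force: [0.9, -1.0, -0.0]
gripper_width: 0.0294
```

```bash
python3 snap.py 4
python3 - <<'E'
import cv2
a=cv2.imread('pics/top4.png')[140:220,320:430]; cv2.imwrite('pics/t4.png',cv2.resize(a,None,fx=7,fy=7,interpolation=cv2.INTER_CUBIC))
a=cv2.imread('pics/side4.png')[190:340,310:450]; cv2.imwrite('pics/s4.png',cv2.resize(a,None,fx=4,fy=4,interpolation=cv2.INTER_CUBIC))
E
```

```text
7.75 [ 0.50791643 -0.22668631  0.02682148] [ 0.29087462 -0.20059344 -0.01724485]
```

View pics/t4.png

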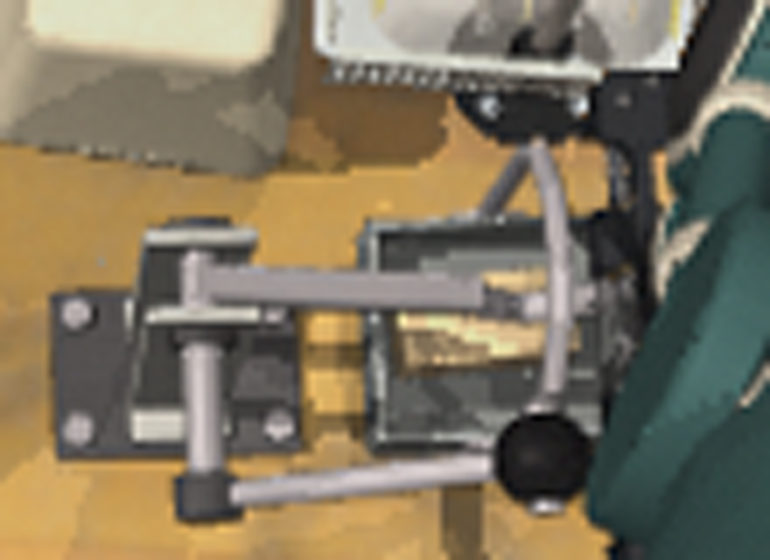

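View pics/s4.png

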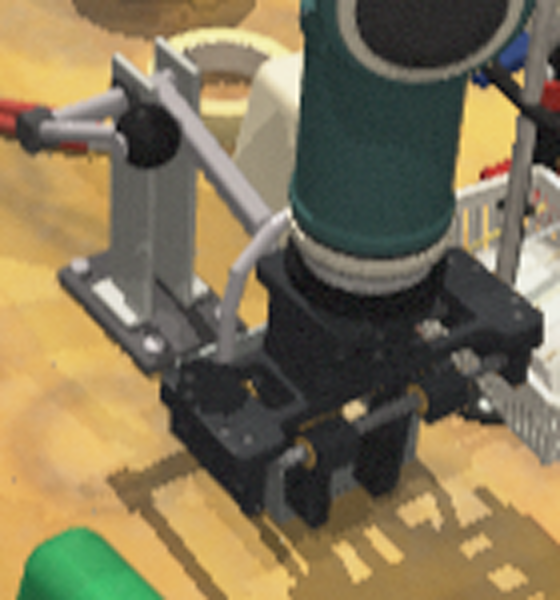

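```bash
python3 - <<'E'
from h import *
T=lambda x,y:(320+(x+.5)/7-.5,140+(y+.5)/7-.5)
print("bail",ray("top",*T(559,297),.16))
print("tip end",ray("top",*T(597,297),.122))
print("front rim",ray("top",*T(364,225),.035),ray("top",*T(372,447),.035))
print("rod left face of beam/shaft",ray("top",*T(205,270),.158),ray("top",*T(205,440),.158))
print("ball",ray("top",*T(545,458),.218))
print("seat exp proj",(proj("top",[.514,-.163,.117])-[320,140])*7)
E
```

```text
bail [ 0.50521329 -0.16529593  0.16      ]
tip end [ 0.51352142 -0.1871049   0.122     ]
front rim [ 0.56490227 -0.11597812  0.035     ] [ 0.47508564 -0.11482381  0.035     ]
rod left face of beam/shaft [ 0.5182946  -0.04278861  0.158     ] [ 0.45801318 -0.04059688  0.158     ]
ball [ 0.43912816 -0.14523276  0.218     ]
seat exp proj [524.85224948 297.37042116]
```

>>> {"api": "play_rows", "payload": {
  "rows": "0 0 -0.01 0;0 0 -0.025 0;0 0 -0.03 0;0 -0.04 -0.01 0;0 -0.06 0 0;0 -0.06 0 0;-0.03 -0.04 0 0;-0.04 0 0 0",
  "claw": 0
}}

```text
t: 8.75
tcp_pos: [0.44, -0.3045, 0.2321]
eef_rot: [0.709, 0.004, 0.002, -0.705]
force: [0.1, 0.2, -0.6]
gripper_width: 0.0006
```

>>> {"api": "play_rows", "payload": {
  "rows": "0 0 0.04 0;0 0 0.025 0;0 0.01 0 0;0 0 0 0"
}}

```text
t: 9.25
tcp_pos: [0.4373, -0.2374, 0.2157]
eef_rot: [-0.707, -0.0, 0.001, 0.707]
force: [-0.3, -0.3, -0.4]
gripper_width: 0.0005
```

```bash
python3 snap.py 5
python3 - <<'E'
import cv2
a=cv2.imread('pics/top5.png')[140:220,320:430]; cv2.imwrite('pics/t5.png',cv2.resize(a,None,fx=7,fy=7,interpolation=cv2.INTER_CUBIC))
a=cv2.imread('pics/side5.png')[170:340,310:470]; cv2.imwrite('pics/s5.png',cv2.resize(a,None,fx=3.5,fy=3.5,interpolation=cv2.INTER_CUBIC))
E
```

```text
9.35 [ 0.43775809 -0.23773881  0.21631338] [-0.39803836  0.49580243 -0.54999809]
```

View pics/t5.png

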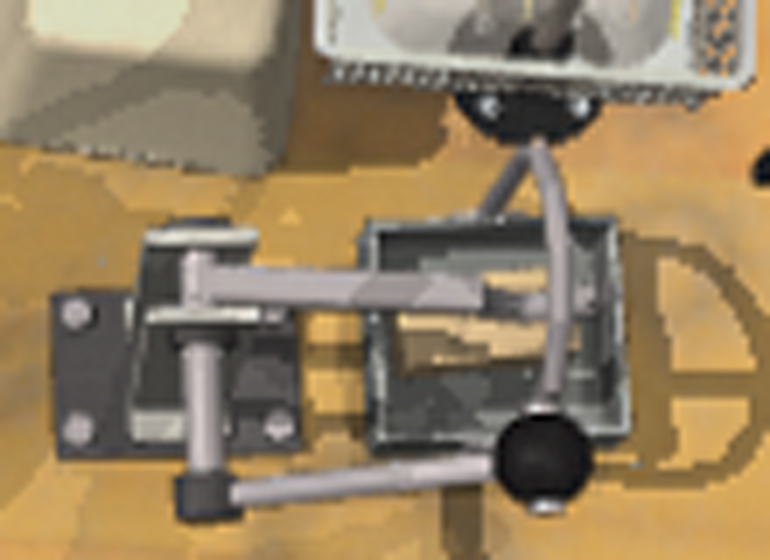

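View pics/s5.png

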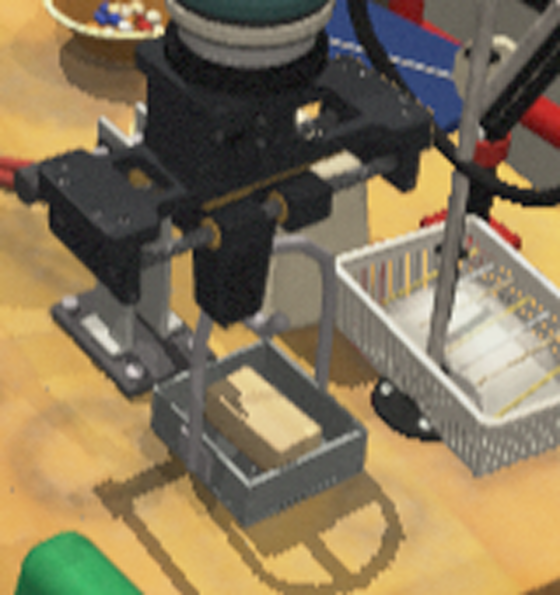

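>>> {"api": "play_rows", "payload": {
  "rows": "0.001 0 0.03 0;0 0.002 0.025 0;0 0 0.008 0;0 0 0.005 0;0 -0.002 0.004 0;0 -0.004 0.003 0;0 0 0 0"
}}

```text
t: 10.22
tcp_pos: [0.4389, -0.1652, 0.2218]
eef_rot: [0.709, 0.001, -0.001, -0.705]
force: [-1.4, -9.0, 0.1]
gripper_width: 0.0004
```

>>> {"api": "play_rows", "payload": {
  "rows": "0 -0.007 0.005 0;0 -0.006 0.005 0;0 -0.005 0.005 0;0 -0.005 0.005 0;0 -0.003 0.003 0;0 0 0 0"
}}

```text
t: 10.98
tcp_pos: [0.4388, -0.1424, 0.2478]
eef_rot: [0.71, 0.001, -0.0, -0.705]
force: [-1.8, -9.8, 0.7]
gripper_width: 0.0007
```

```bash
python3 snap.py 6
python3 - <<'E'
import cv2
a=cv2.imread('pics/top6.png')[140:220,320:430]; cv2.imwrite('pics/t6.png',cv2.resize(a,None,fx=7,fy=7,interpolation=cv2.INTER_CUBIC))
a=cv2.imread('pics/side6.png')[170:340,310:470]; cv2.imwrite('pics/s6.png',cv2.resize(a,None,fx=3.5,fy=3.5,interpolation=cv2.INTER_CUBIC))
E
```

```text
11.075 [ 0.43878378 -0.14242214  0.24762906] [-1.56639684 -9.48308431  0.29296733]
```

View pics/t6.png

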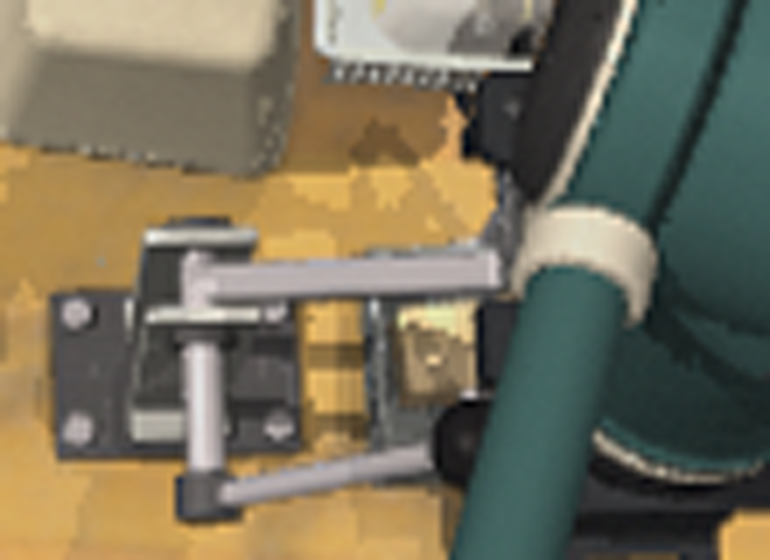

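View pics/s6.png

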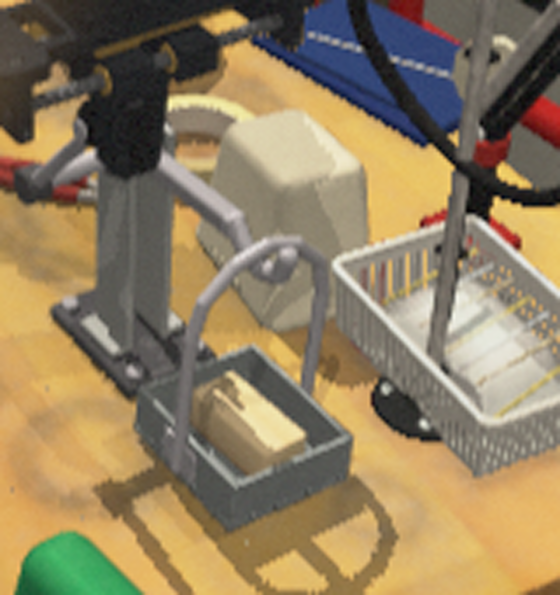

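>>> {"api": "play_rows", "payload": {
  "rows": "0 -0.003 0.004 0;0 -0.003 0.004 0;0 -0.003 0.004 0;0 -0.002 0.004 0;0 -0.002 0.004 0;0 0 0 0"
}}

```text
t: 11.82
tcp_pos: [0.4387, -0.1221, 0.2606]
eef_rot: [0.709, 0.001, -0.0, -0.705]
force: [-1.0, -9.8, 0.7]
gripper_width: 0.0003
```

```bash
python3 snap.py 7
python3 - <<'E'
import cv2
a=cv2.imread('pics/side7.png')[170:340,310:470]; cv2.imwrite('pics/s7.png',cv2.resize(a,None,fx=3.5,fy=3.5,interpolation=cv2.INTER_CUBIC))
E
```

```text
11.925 [ 0.438706   -0.12209437  0.26047183] [-1.36914672 -8.85589247 -0.15135362]
```

View pics/s7.png

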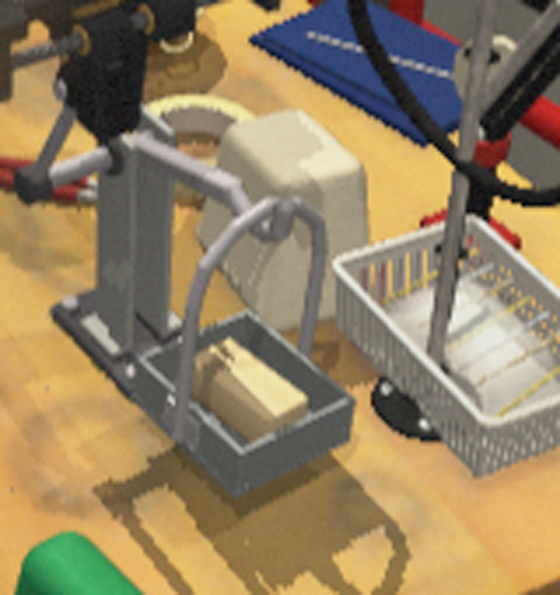

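>>> {"api": "play_rows", "payload": {
  "rows": "0 -0.001 0.004 0;0 -0.001 0.004 0;0 -0.001 0.003 0;0 0 0 0"
}}

```text
t: 12.42
tcp_pos: [0.4387, -0.1117, 0.2635]
eef_rot: [0.71, 0.001, -0.0, -0.704]
force: [-1.0, -10.7, 0.0]
gripper_width: 0.0003
```

>>> {"api": "play_rows", "payload": {
  "rows": "0 0 0.003 0;0 0 0.003 0;0 0 0 0"
}}

```text
t: 12.8
tcp_pos: [0.4387, -0.1109, 0.2641]
eef_rot: [0.714, 0.001, -0.0, -0.7]
force: [-2.6, -29.2, -0.3]
gripper_width: 0.0003
```

>>> {"api": "play_rows", "payload": {
  "rows": "0 0 -0.006 0;0 0 -0.01 0;0 0 -0.02 0;0 -0.02 -0.02 0;0 -0.04 -0.03 0;-0.01 -0.04 -0.04 0;0 0 -0.03 0;0 0 0 0"
}}

```text
t: 13.8
tcp_pos: [0.4289, -0.2596, 0.3631]
eef_rot: [0.707, -0.0, 0.001, -0.707]
force: [0.6, 0.5, -0.1]
gripper_width: 0.0007
```

```bash
python3 snap.py 8
python3 - <<'E'
import cv2
a=cv2.imread('pics/top8.png')[140:220,320:430]; cv2.imwrite('pics/t8.png',cv2.resize(a,None,fx=7,fy=7,interpolation=cv2.INTER_CUBIC))
a=cv2.imread('pics/side8.png')[170:340,310:470]; cv2.imwrite('pics/s8.png',cv2.resize(a,None,fx=3.5,fy=3.5,interpolation=cv2.INTER_CUBIC))
E
```

```text
13.9 [ 0.42862331 -0.25757557  0.36202432] [ 0.52333328 -0.04696624 -1.02989507]
```

View pics/t8.png

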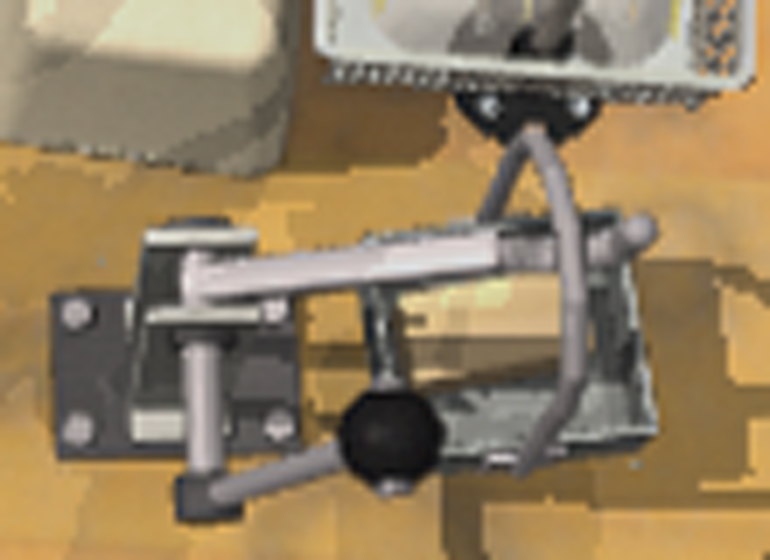

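View pics/s8.png

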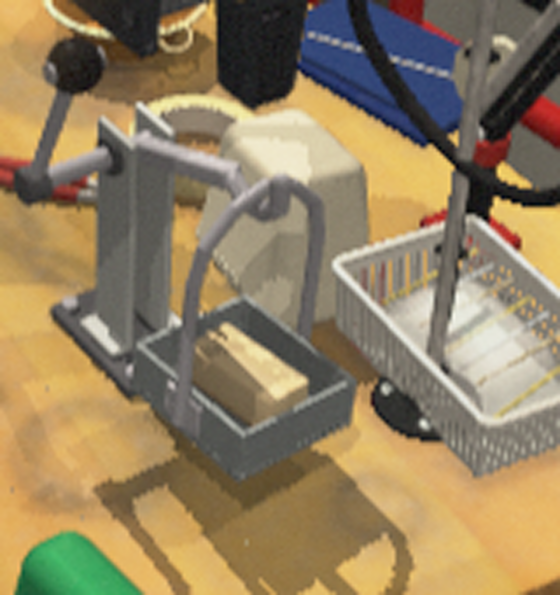

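>>> {"api": "play_rows", "payload": {
  "rows": "0 0 -0.02 0;0 0 0 0;0 0 0 0;0 0 0 0;0 0 0 0;0 0 0 0;0 0 0 0;0 0 0 0"
}}

```text
t: 14.9
tcp_pos: [0.4289, -0.2779, 0.3627]
eef_rot: [0.707, 0.001, -0.001, -0.707]
force: [0.1, 0.3, -0.4]
gripper_width: 0.0004
```

```bash
python3 snap.py 9
python3 - <<'E'
import cv2
import numpy as np
for n in("top","side"):
    a=cv2.imread(f'pics/{n}8.png').astype(int);b=cv2.imread(f'pics/{n}9.png').astype(int)
    d=np.abs(a-b).max(2)[140:340,320:430 if n=="top" else 420]; print(n,d.max(),(d>25).sum())
a=cv2.imread('pics/top9.png')[150:215,365:425]; cv2.imwrite('pics/t9.png',cv2.resize(a,None,fx=10,fy=9,interpolation=cv2.INTER_CUBIC))
a=cv2.imread('pics/side9.png')[215:310,340:420]; cv2.imwrite('pics/s9.png',cv2.resize(a,None,fx=6,fy=6,interpolation=cv2.INTER_CUBIC))
E
```

```text
15.0 [ 0.4289223  -0.27795378  0.36273135] [-0.39366207  0.34704105 -0.27138193]
top 106 370
side 218 2784
```

View pics/t9.png

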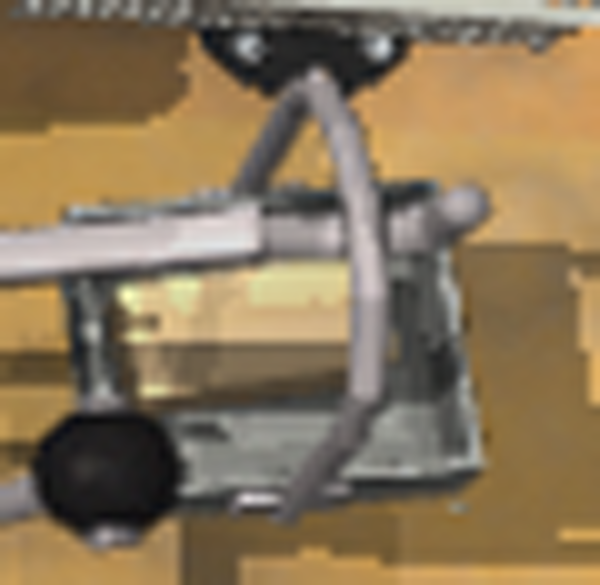

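View pics/s9.png

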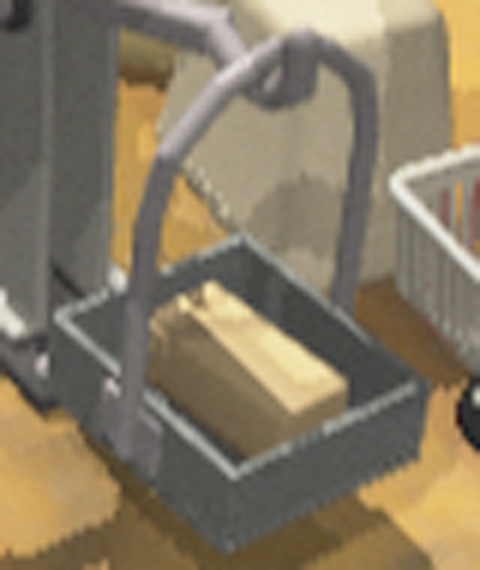

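```bash
python3 - <<'E'
from h import *
T=lambda x,y:(365+(x+.5)/10-.5,150+(y+.5)/9-.5)
S=lambda x,y:(340+(x+.5)/6-.5,215+(y+.5)/6-.5)
P=[]
for a,b in(((70,212),(240,238)),((437,185),(415,383)),((480,465),(235,472))):
    p,r=tri(T(*a),S(*b));print(p,r);P.append(p)
print(P[0]-P[1],P[1]-P[2])
n=np.cross(P[1]-P[2],P[0]-P[1]);n/=np.linalg.norm(n);print(n)
print("bail at hook",tri(T(365,235),S(300,45)))
E
```

```text
[ 0.55124626 -0.11053302  0.07213713] [0.00031022]
[ 0.55489837 -0.20793476  0.07604032] [0.00222712]
[ 0.47141633 -0.21367628  0.08041598] [0.00096973]
[-0.00365211  0.09740174 -0.00390319] [ 0.08348204  0.00574152 -0.00437566]
[0.0494266  0.04184224 0.99790092]
bail at hook (array([ 0.51724912, -0.16448899,  0.20359838]), array([0.01065409]))
```

```bash
cat > fit.py <<'E'
from h import *
from scipy.optimize import least_squares
T=lambda x,y:(365+(x+.5)/10-.5,150+(y+.5)/9-.5)
S=lambda x,y:(340+(x+.5)/6-.5,215+(y+.5)/6-.5)
X,Y,H=.045,.05,.035
obs=[("top",(X,Y,H),T(68,210)),("top",(X,-Y,H),T(437,183)),("top",(-X,-Y,H),T(482,466)),
("side",(X,Y,H),S(240,236)),("side",(X,-Y,H),S(417,381)),("side",(-X,-Y,H),S(235,474)),("side",(-X,Y,H),S(59,316)),
("side",(-X,-Y,0),S(230,550)),("side",(X,-Y,0),S(418,455))]
def res(p,full=False):
    M=R.from_euler('xyz',p[3:6]).as_matrix(); o=[]
    # small per-camera pixel offset nuisance (calibration)
    for n,l,uv in obs:
        d=proj(n,p[:3]+M@np.array(l))-uv
        o+=list(d)
    return np.array(o)
r=least_squares(res,[.515,-.16,.04,0,0,0],loss='soft_l1')
J=r.jac; C=np.linalg.inv(J.T@J)*.8**2
print("pos",r.x[:3].round(4),"rot deg",np.degrees(r.x[3:]).round(2),"sd",np.degrees(np.sqrt(np.diag(C))[3:]).round(2)); print(r.fun.round(1))
E
python3 fit.py
```

```text
pos [ 0.5089 -0.1634  0.0421] rot deg [-1.94  4.32  4.2 ] sd [1.23 1.15 0.76]
[-0.5 -0.1 -0.2 -1.   0.6 -0.1  0.1 -0.2  2.5 -0.3 -0.2 -0.2 -2.  -0.
 -1.   0.7  0.3  0.6]
```

>>> {"api": "play_rows", "payload": {
  "rows": "0 0 0 0;0 0 0 0;0 0 0 0;0 0 0 0;0 0 0 0;0 0 0 0;0 0 0 0;0 0 0 0"
}}

```text
t: 16.0
tcp_pos: [0.4289, -0.2779, 0.3627]
eef_rot: [-0.707, -0.001, 0.001, 0.707]
force: [-0.3, -0.3, -0.6]
gripper_width: 0.0004
```

```bash
python3 snap.py 10
python3 - <<'E'
import cv2
import numpy as np
for n in("top","side"):
    a=cv2.imread(f'pics/{n}9.png').astype(int);b=cv2.imread(f'pics/{n}10.png').astype(int)
    d=np.abs(a-b).max(2)[140:340,320:430]; print(n,d.max(),(d>25).sum())
    a=cv2.imread(f'pics/{n}0.png');
E
```

```text
16.1 [ 0.42892303 -0.27794806  0.36271348] [-0.54468749  0.58532773 -0.05317181]
top 62 25
side 76 70
```

View pics/top10.png

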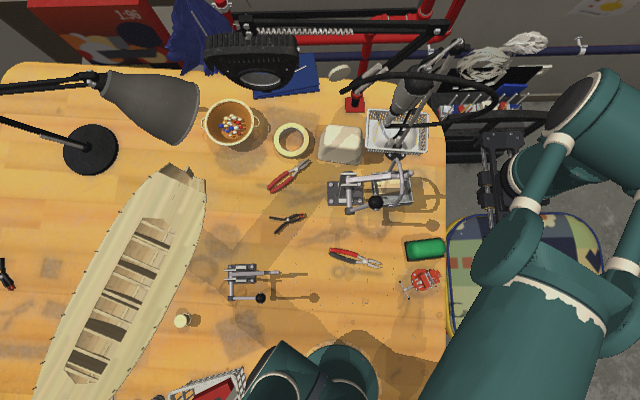

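View pics/side10.png

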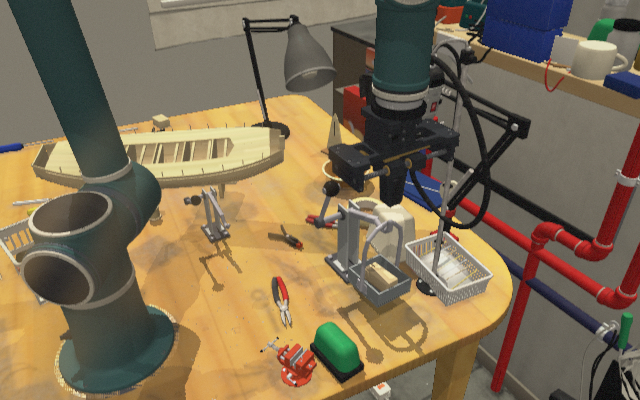

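>>> {"api": "play_rows", "payload": {
  "rows": "0 0 0 0;0 0 0 0;0 0 0 0;0 0 0 0;0 0 0 0;0 0 0 0;0 0 0 0;0 0 0 0"
}}

```text
t: 17.1
tcp_pos: [0.4289, -0.2779, 0.3627]
eef_rot: [-0.707, -0.001, 0.001, 0.707]
force: [0.0, -0.0, 0.4]
gripper_width: 0.0004
```

>>> {"api": "play_rows", "payload": {
  "rows": "0 0 0 0;0 0 0 0;0 0 0 0;0 0 0 0;0 0 0 0;0 0 0 0;0 0 0 0;0 0 0 0"
}}

```text
t: 18.1
tcp_pos: [0.4289, -0.278, 0.3627]
eef_rot: [0.707, 0.001, -0.001, -0.707]
force: [0.6, -0.2, 0.0]
gripper_width: 0.0007
```

>>> {"api": "play_rows", "payload": {
  "rows": "0 0 0 0;0 0 0 0;0 0 0 0;0 0 0 0;0 0 0 0;0 0 0 0;0 0 0 0;0 0 0 0"
}}

```text
t: 19.1
tcp_pos: [0.4289, -0.278, 0.3627]
eef_rot: [0.707, 0.001, -0.001, -0.707]
force: [0.1, -0.0, 0.5]
gripper_width: 0.0004
```

```bash
python3 snap.py 11; python3 snap.py 12
python3 - <<'E'
import cv2
import numpy as np
for p,q in((9,10),(10,11),(11,12),(9,12)):
  for n in("top","side"):
    a=cv2.imread(f'pics/{n}{p}.png').astype(int);b=cv2.imread(f'pics/{n}{q}.png').astype(int)
    d=np.abs(a-b).max(2)[140:340,320:430]; print(p,q,n,d.max(),(d>25).sum(),np.argwhere(d>60)[:3]+[140,320])
a=cv2.imread('pics/side12.png')[215:310,340:420]; cv2.imwrite('pics/s12.png',cv2.resize(a,None,fx=6,fy=6,interpolation=cv2.INTER_CUBIC))
E
```

```text
19.2 [ 0.42890453 -0.27798443  0.36273117] [0.41896218 0.0473166  0.12103677]
19.3 [ 0.42890608 -0.27796541  0.36272314] [-0.64650815  0.17200271  0.70424708]
9 10 top 62 25 [[204 426]]
9 10 side 76 70 [[263 373]
 [264 373]
 [328 411]]
10 11 top 55 5 []
10 11 side 51 9 []
11 12 top 55 3 []
11 12 side 48 7 []
9 12 top 62 33 [[204 426]]
9 12 side 77 62 [[263 373]
 [264 373]
 [328 411]]
```

View pics/s12.png

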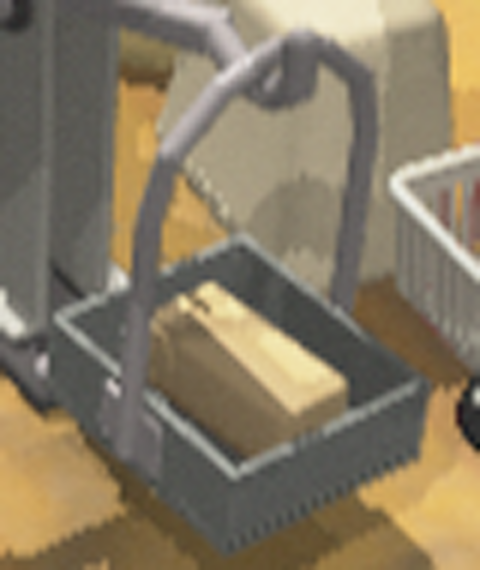

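Between the last two views (t = 19.2 and 19.3 s) nothing changes beyond image noise. The caddy hangs still from the hook with the cork block in it, and the arm is clear, so I'm handing in.

```bash
python3 -c "
from workcell import env
print(env.close_job())"
```

```text
the job is handed in; nothing more can be done
None
```

The caddy hangs from the larger lift's hook with the cork block in it, about 40 mm clear of the bench. I handed the job in at about 19.3 s.

I pushed the caddy about 70 mm by its rear wall, which put the handle within 1–2 mm of the hook seat along the stand's y. I then pushed the ball handle along its arc until the beam stopped: the force rose from about 10 N to 29 N with no more motion. After that I backed the arm off, clear of everything.

**Last checks:**
- **Still:** the last pictures (t = 16.1 to 19.3 s) differ by no more than image noise.
- **Other loose things:** the tape roll, spring clamp and pliers look unmoved in the final pictures.
- **Level, not perfect:** the caddy hangs with a tilt of about 4–5° (give or take about 1°), with its -x side the higher. The handle's top sat about 5 mm off the hook along x, well inside the 25 mm catch range. I left it because sliding it back meant working in tight space beside the basket, the drill post and the lift's handle.

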